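Unlatch the access point's bracket from its ball mount and hold it up

TASK

The white access point sits on a bracket that is clipped onto a ball mount on the desk. Take the black upright grip of the bracket's latch, pull it sideways against its spring as far as it needs to free the ball while the bracket still sits on the ball, then lift the bracket straight up off ball and saddle and hold it level and still, about 10 cm above its seat and over the mount, so that its sockets can be reached. Finish while holding it there: do not put it down or let go, and leave the things lying around it where they are.

Things in the scene. Friction and masses are not known exactly. Their poses are not given: they have to be found in the camera images.
- mount: Dark steel ball mount screwed to the desk; it never moves. Base plate 290 x 110 x 10 mm. Origin on the desk surface straight under the ball; x runs along the plate from ball post to saddle (plate spans x = -80 to +210 mm), z up.
- ball (a point): Centre of the mount's steel ball, 40 mm across, flat below, on a 15 mm neck, 75 mm above the desk; axes as those of mount.
- saddle (a point): Middle of the flat top of the saddle, a post 26 x 42 mm on the mount, 185 mm from the ball and 85 mm above the desk; the bracket's tail rests on it between two cheeks 12 mm high. Axes as those of mount.
- bracket: Loose bracket, about 560 g: aluminium coupler 94 x 56 mm over the ball, 26 x 16 mm tongue along +x to the saddle, carrying a white access point. Origin at the ball's centre when seated; y to the side where the latch opens, z up. Coupler roof 28 mm above, rim 10 mm below, latch toe 25 mm below the origin: clear of the ball once raised 45 mm. Centre of mass within 20 mm of x = 0.
- access_point (a point): Centre of the top of the white access point, a flat box 105 x 120 x 26 mm (x, y, z of the bracket), 115 mm along the bracket's x from its origin and 52 mm above it.
- latch_grip (a point): Where to hold the latch's grip: a black upright blade 38 mm along the bracket's x, 10 mm thick along its y, its foot 33 mm and its top 88 mm above the bracket's origin. This point is 70 mm above that origin (145 mm above the desk while seated); with the latch shut it is straight above the ball. Axes as the bracket's; it moves with the latch.
- latch (a joint): Travel of the latch along the bracket's +y (left when looking from coupler to access point; the side where the latch's dark leg runs down), m: 0 shut (toe hooked under the ball), 0.018 end stop. A spring shuts it: about 3 N at 0, 8 N at 0.012, 10 N at 0.018. From 0.011 on the toe is clear; keep it there until the coupler is off the ball, then it may spring back.
- driver: Bystander: screwdriver, 190 mm long, lying on the desk; origin on its underside.
- tape: Bystander: roll of black tape, 90 mm across, 19 mm high; origin under its centre.
- adapter: Bystander: black plug-in power supply, 75 x 50 x 32 mm; origin under its centre.

How it is judged:
By the outcome, as a careful person would: the job done as asked, in the order asked, and still so for the second after the job is handed in, while the arm keeps its last pose, push and grip.
It also fails if it takes over 35 s, if anything falls off the work surface, if the arm or the gripper's body presses on something with over 40 N, if the wrist force passes 120 N, or if a joint passes its speed limit or range.

ROBOT

A 6-joint arm with a two-finger parallel gripper is mounted at the origin on the work surface. World frame = base frame: x ahead of the robot, y to its left, z up, the work surface at z = 0. Lengths are in mm, angles in rad, forces in N, time in s.
With the tool pointing down it reaches from about 350 to 775 mm from the base axis. Payload 7.3 kg.
Tool frame: the origin (TCP) lies between the finger pads; the fingertips stand 17 mm ahead of it and the grasp point (between the pads) lies 2 mm behind it; z points along the fingers, y is the direction in which the jaws open and shut (so a half turn about z gives the same grasp; the last joint's range is limited). The gripper opens to 92 mm and grips with 3 to 60 N. Pads are 19 mm wide; open, the fingers measure 130 mm over their backs; the gripper's body (75 mm by 190 mm) begins 47 mm behind the grasp point.
Start: joints at [0.985, 0.342, 1.524, -0, 1.275, -0.146], TCP at [223.511, 475.064, 243.741] pointing down, gripper open.
Joint ranges: [-2.53, 2.53], [-0.77, 2.02], [0.04, 2.7], [-1, 4.14], [0.28, 2.66], [-3.11, 3.11]. Speed limits (rad/s): [2.57, 2.57, 3.14, 3.14, 3.14, 3.14].

INTERFACE

Orientations are given as [roll, pitch, yaw] about the fixed x, y, z axes, in that order (R = Rz(yaw) Ry(pitch) Rx(roll)).
In Python, from plant import get_obs, capture, get_calibration, close_job gives the robot as it stands.
- The arm moves only by the tool carry_out, never from a script. Its argument "moves" is one flat list of numbers, 7 for each row, row after row: the shift along the tool's x, y, z normalised to -1 to 1, where 1 is 40 cm, then the turn, a rotation vector about the tool's x, y, z normalised to -1 to 1, where 1 is 30 degrees, then the opening, from 0 (shut) to 1 (fully open). A call has exactly 8 rows; each row is the pose to reach, as a shift and turn from the pose measured when the call began, along the tool's axes at that moment; what a row does not reach only later rows make up. A row lasts 1/10 s, in which the tool goes at most 50 mm and 8.59 degrees, less where a joint would pass 70% of its speed; a pose out of reach is approached as far as the arm can. A call with a number of a shift or a turn outside -1 to 1 is refused whole. A call with a gripper value outside its range is refused whole. The fingers move at their own pace and stop on an object; the grip force is fixed at half the most. Time passes only in rows, so rows that repeat a pose let the fingers close, or fill a call up. It gives the time, the measured TCP pose, the force and the opening at its end, in the units of the state.
- get_obs(): the state, without advancing time (a new reading comes with each control period).
- capture(name): name is "side" or "top" or "wrist"; returns the picture (480x640x3 uint8, red, green, blue); there is no depth.
- get_calibration(name): a dict with "vfov" (degrees; the focal length in pixels is half the picture's height over the tangent of half this angle, whatever the lens; pixels are square), "cx", "cy" (the principal point, pixels), "cam_to_world" (4x4, takes a point from camera to world coordinates). Camera axes: x right, y up, looking along -z (the intrinsics and any distortion apply to the point x, -y, -z); pixel columns grow to the right and rows downward; lengths in mm; the calibration is good to about 2 mm. A picture is of the moment at which its call begins: read the wrist's pose just before it. get_calibration takes no time and is no camera call; for the wrist camera it gives the pose at the moment of the call.
- close_job(): hands the job in, once; it reports no verdict.
The state is a dict: "time": time; "joint_positions": joint angles; "dq": joint speeds; "tau": joint torques, N m; "tool_pos": TCP position; "tcp_rot": TCP orientation; "contact_force": force on the tool from outside, world axes, zero at the start; "moment": the same for the moment, N m; "grip_width": finger opening in mm.
Only numpy, scipy, OpenCV 4.12 (cv2) and the standard library are available. Lean on these libraries where they do the work, as an engineer would, in place of code of your own. Each camera call takes 0.05 s, during which the arm holds its last target.

## Working session

There is one attempt and no reset: what is moved stays moved. The work goes in short steps, Python scripts to look and compute and a tool call to move; the robot and the scene stay as the last step left them, time stands still between calls to the robot, and variables do not carry over. Pictures are saved under pics/ and viewed, and the job is handed in when it is done.

Besides the shell and the picture viewer there is one more tool, called after "Emit:" as name(argument=value, ...) on one line, values as JSON. carry_out: Moves the arm, as the interface text tells. Scaled input: -1 to 1 covers 40 cm each way for a shift and 30 degrees each way for a turn. Its arguments: {"type":"object","properties":{"moves":{"type":"array","items":{"type":"number"}}},"required":["moves"]}

```bash
mkdir -p pics
python3 - <<'E'
from plant import *
import cv2
o=get_obs();print(o)
for n in("side","top","wrist"):
    c=get_calibration(n);print(n,c)
    cv2.imwrite(f"pics/{n}0.png",capture(n)[:,:,::-1])
E
```

```text
{'time': 0.0, 'joint_positions': array([ 9.85027507e-01,  3.42745159e-01,  1.52498971e+00,  1.32511592e-07,
        1.27541049e+00, -1.46001821e-01]), 'dq': array([ 4.56883790e-05,  7.43014743e-04, -1.20102430e-03,  1.70789671e-03,
       -4.61997663e-04,  6.91253835e-05]), 'tau': array([-7.75753870e-04, -4.31237733e+01, -2.44214952e+01,  7.16699171e-02,
        5.59849106e-02, -1.13953890e-04]), 'tool_pos': array([223.28019023, 474.7422264 , 243.04283471]), 'tcp_rot': array([-3.14005649e+00, -2.26017480e-04,  2.70182544e+00]), 'contact_force': array([-0.32449531,  0.51073154,  0.30569849]), 'moment': array([0.01786401, 0.03333437, 0.02665943]), 'grip_width': 91.79500510981983}
side {'vfov': 50.69668491807063, 'cx': 318.14843937507663, 'cy': 238.21122386993073, 'cam_to_world': array([[ 9.90266870e-01,  1.13812369e-01, -8.01141082e-02,
         5.08008212e+02],
       [-1.37909557e-01,  7.24720728e-01, -6.75100600e-01,
        -5.78853353e+02],
       [-1.87744438e-02,  6.79578259e-01,  7.33362741e-01,
         7.69377377e+02],
       [ 0.00000000e+00,  0.00000000e+00,  0.00000000e+00
[... 214 characters left out ...]
       [-9.99898020e-01, -3.84025402e-03, -1.37550471e-02,
         4.29639553e+01],
       [-1.40854038e-02,  1.06303487e-01,  9.94233961e-01,
         1.21861489e+03],
       [ 0.00000000e+00,  0.00000000e+00,  0.00000000e+00,
         1.00000000e+00]])}
wrist {'vfov': 58.452356339341016, 'cx': 318.3251825573938, 'cy': 236.33195592751525, 'cam_to_world': array([[ 4.25742571e-01, -8.64089970e-01, -2.68499137e-01,
         1.49737146e+02],
       [ 9.04843411e-01,  4.06143524e-01,  1.27694319e-01,
         5.07694449e+02],
       [-1.29019498e-03, -2.97314582e-01,  9.54778704e-01,
         3.83329218e+02],
       [ 0.00000000e+00,  0.00000000e+00,  0.00000000e+00,
         1.00000000e+00]])}
```

View pics/side0.png

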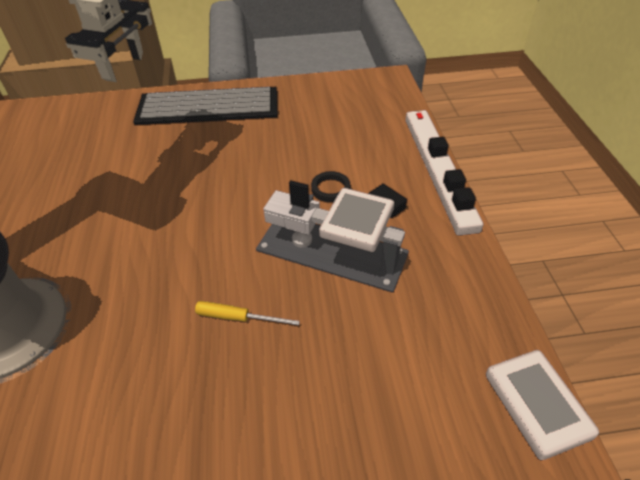

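View pics/top0.png

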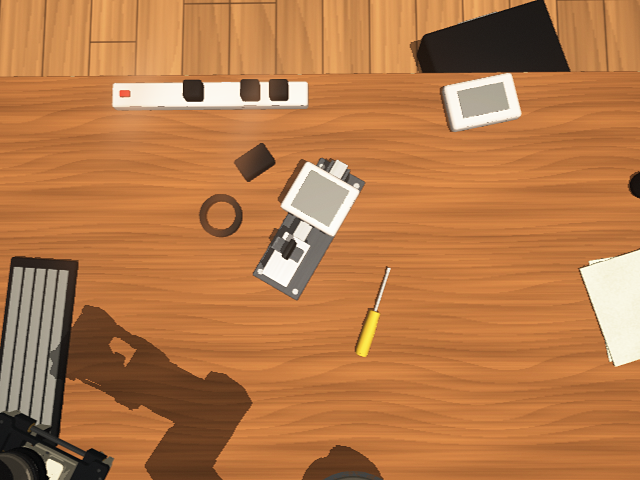

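View pics/wrist0.png

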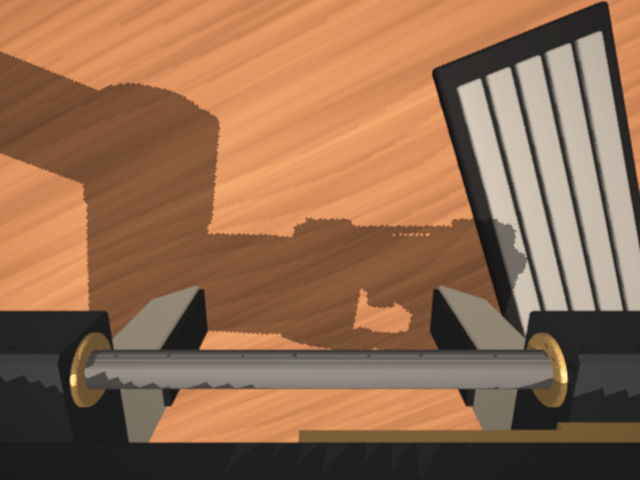

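The side view shows the black grip near (299,195), the mount plate below it and the access point near (358,218). In the top view the grip is near (289,246), the plate runs up and to the right, the tape is at (221,215) and the adapter at (255,162). I'll enlarge both to get exact pixels.

Run:
```python
import cv2
a=cv2.imread("pics/top0.png")[145:305,190:400];cv2.imwrite("pics/topz.png",cv2.resize(a,None,fx=3.75,fy=3.75,interpolation=cv2.INTER_CUBIC))
a=cv2.imread("pics/side0.png")[165:295,245:420];cv2.imwrite("pics/sidez.png",cv2.resize(a,None,fx=4.5,fy=4.5,interpolation=cv2.INTER_CUBIC))
```

```text
(no output)
```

View pics/topz.png

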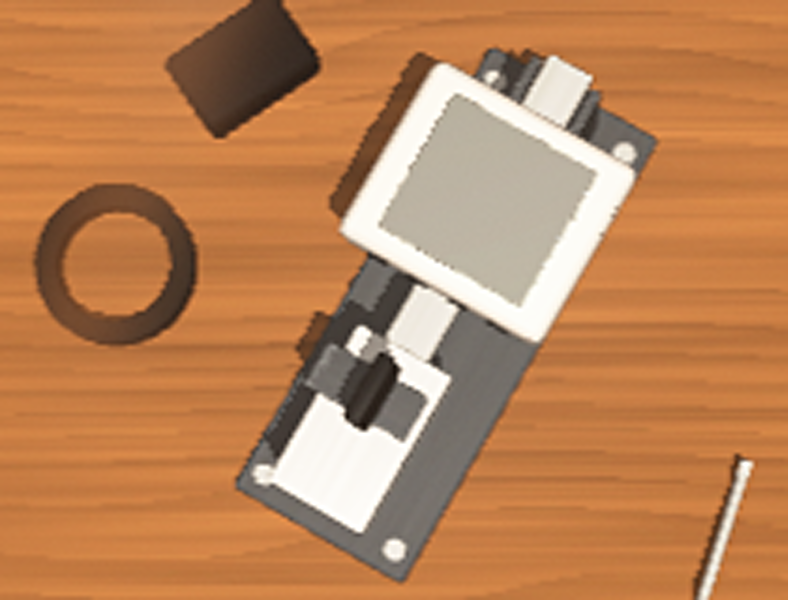

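View pics/sidez.png

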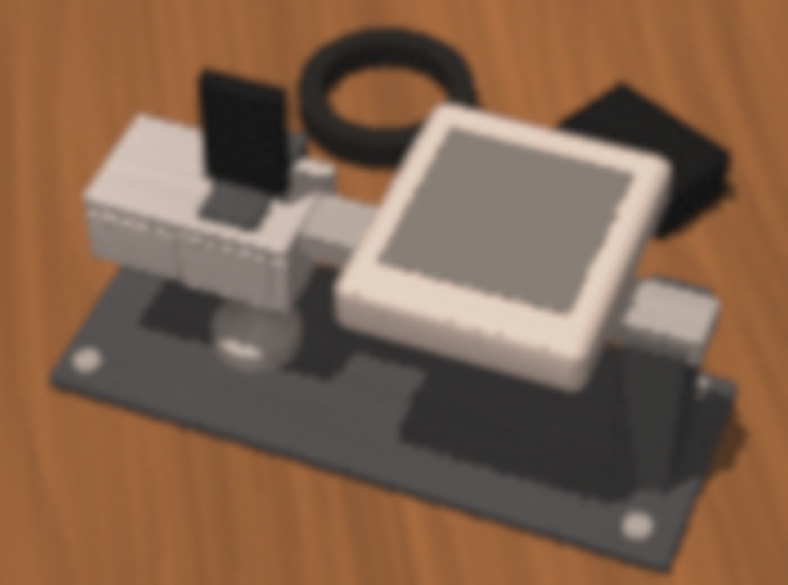

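```bash
cat > h.py <<'E'
from plant import *
import numpy as np, cv2
def ray(n,px,c=None):
    c=c or get_calibration(n);f=240/np.tan(np.radians(c["vfov"]/2));M=np.array(c["cam_to_world"])
    px=np.atleast_2d(px).astype(float)
    d=np.c_[(px[:,0]-c["cx"])/f,-(px[:,1]-c["cy"])/f,-np.ones(len(px))]@M[:3,:3].T
    return M[:3,3],d
def plane(n,px,z,c=None):
    o,d=ray(n,px,c);return o+d*((z-o[2])/d[:,2])[:,None]
def proj(n,P,c=None):
    c=c or get_calibration(n);f=240/np.tan(np.radians(c["vfov"]/2));M=np.array(c["cam_to_world"])
    q=(np.atleast_2d(P)-M[:3,3])@M[:3,:3]
    return np.c_[c["cx"]-f*q[:,0]/q[:,2],c["cy"]+f*q[:,1]/q[:,2]]
E
python3 - <<'E'
from h import *
np.set_printoptions(suppress=True,precision=1)
T=lambda p:np.array(p)/3.75+[190,145]-0.37
S=lambda p:np.array(p)/4.5+[245,165]-0.39
s=plane("top",T([(264,474),(395,550),(493,77),(624,152)]),10);print(s)
c=s.mean(0);d=s[2:].mean(0)-s[:2].mean(0);yaw=np.arctan2(d[1],d[0]);print(c,np.linalg.norm(d),np.degrees(yaw))
u=np.array([np.cos(yaw),np.sin(yaw),0]);ball=c-65*u;print("ball",ball)
v=np.array([-u[1],u[0],0])
k=plane("top",T([(237,487),(403,580),(657,140)]),10);print("corners",(k-ball)@u,(k-ball)@v)
k=plane("side",S([(52,382),(667,570),(735,383)]),10);print("side corners",(k-ball)@u,(k-ball)@v)
k=plane("side",S([(87,360),(637,525)]),10);print("side screws",(k-ball)@u,(k-ball)@v)
k=plane("side",S([(203,72),(287,92)]),163);print("blade top side",(k-ball)@u,(k-ball)@v)
k=plane("top",T([(393,355),(360,428),(372,360),(347,415),(382,360)]),163);print("blade top top",(k-ball)@u,(k-ball)@v)
k=plane("top",T([(437,62),(343,231),(530,341),(636,172)]),127);print("AP",(k-ball)@u,(k-ball)@v,(k.mean(0)-ball)@u)
k=plane("top",T([(450,376),(362,531)]),103);print("coupler",(k-ball)@u,(k-ball)@v)
b=ball.copy()
print("pred grip",proj("top",[[b[0],b[1],163],[b[0],b[1],145]]),proj("side",[[b[0],b[1],163],[b[0],b[1],108]]))
o=get_obs();print(o["joint_positions"])
E
```

```text
[[519.9 189.8  10. ]
 [477.5 116.5  10. ]
 [744.9  61.5  10. ]
 [701.3 -12.5  10. ]]
[610.9  88.8  10. ] 258.62362269035486 -29.829588750428336
ball [554.5 121.2  10. ]
corners [-77.9 -76.6 209. ] [ 51.8 -54.5 -55.8]
side corners [-72.7 211.8 211. ] [-55.8 -57.9  52.1]
side screws [-63.9 193.5] [-38.3 -39.8]
blade top side [-14.4  22.2] [1.4 2.1]
blade top top [ 20.6 -18.3  13.4 -16.   15.8] [-2.8 -6.7  4.9  2.   0.6]
AP [164.9  65.1  63.1 165.3] [ 56.9  54.8 -55.9 -60.1] 114.59258930779144
coupler [ 29.1 -62.5] [-27.7 -28.1]
pred grip [[287.5 248.3]
 [288.2 249.1]] [[296.7 182.9]
 [298.1 204.9]]
[ 1.   0.3  1.5 -0.   1.3 -0.1]
```

Emit:
carry_out(moves=[-0.1, -0.04, 0, 0, 0, 0.02, 1, -0.2, -0.08, 0, 0, 0, 0.04, 1, -0.31, -0.12, 0, 0, 0, 0.06, 1, -0.43, -0.17, 0, 0, 0, 0.08, 1, -0.55, -0.22, 0, 0, 0, 0.1, 1, -0.67, -0.27, 0, 0, 0, 0.12, 1, -0.79, -0.31, 0, 0, 0, 0.15, 1, -0.9, -0.36, 0, 0, 0, 0.15, 1])

```text
time: 0.95
tool_pos: [485.8, 193.3, 243.2]
tcp_rot: [-3.141, -0.0, 2.623]
contact_force: [0.4, 0.7, 0.3]
grip_width: 91.8
```

```bash
cat >> h.py <<'E'
from scipy.spatial.transform import Rotation as R
def to(target,yawy=None):
    o=get_obs();r=R.from_euler("xyz",o["tcp_rot"])
    d=r.inv().apply(np.array(target)-o["tool_pos"]);print("pos",o["tool_pos"].round(1),"rot",o["tcp_rot"].round(4),"F",o["contact_force"].round(2),"M",o["moment"].round(2),"w",round(o["grip_width"],1),"t",round(o["time"],2))
    print("shift norm",(d/400).round(4))
    if yawy is not None:
        # desired: tool z down, tool y along angle yawy (deg)
        a=np.radians(yawy);y=np.array([np.cos(a),np.sin(a),0]);z=np.array([0,0,-1.]);x=np.cross(y,z)
        rv=(r.inv()*R.from_matrix(np.c_[x,y,z])).as_rotvec();print("turn norm",(np.degrees(rv)/30).round(4))
E
python3 -c "
from h import *
to([556,120,243],60.2)"
```

```text
pos [485.8 193.3 243.2] rot [-3.1406e+00 -2.0000e-04  2.6228e+00] F [0.38 0.7  0.27] M [-0.02  0.01  0.04] w 91.8 t 0.95
shift norm [-0.2433 -0.0721  0.0006]
turn norm [-0.0018 -0.0003  0.0025]
```

Emit:
carry_out(moves=[-0.06, -0.02, 0, 0, 0, 0, 1, -0.14, -0.04, 0, 0, 0, 0, 1, -0.2, -0.06, 0, 0, 0, 0, 1, -0.243, -0.072, 0, 0, 0, 0, 1, -0.243, -0.072, 0, 0, 0, 0, 1, -0.243, -0.072, 0, 0, 0, 0, 1, -0.243, -0.072, 0, 0, 0, 0, 1, -0.243, -0.072, 0, 0, 0, 0, 1])

```text
time: 1.75
tool_pos: [555.3, 121.1, 243.4]
tcp_rot: [-3.141, -0.0, 2.624]
contact_force: [-0.0, 0.1, 0.5]
grip_width: 91.7
```

```bash
python3 -c "
from h import *
to([556,120,243],60.2)
c=get_calibration('wrist');print(proj('wrist',[[556,120,163],[556,120,145]],c))
cv2.imwrite('pics/w1.png',capture('wrist')[:,:,::-1])
import pickle;pickle.dump(c,open('w1.pkl','wb'))"
```

```text
pos [555.3 121.1 243.4] rot [-3.1408e+00 -3.0000e-04  2.6242e+00] F [-0.05  0.07  0.47] M [ 0.06  0.01 -0.05] w 91.7 t 1.75
shift norm [-0.0028 -0.0014  0.001 ]
turn norm [-0.0016 -0.0006  0.0051]
[[320.50321504 258.7862594 ]
 [320.37921978 248.15073775]]
```

View pics/w1.png

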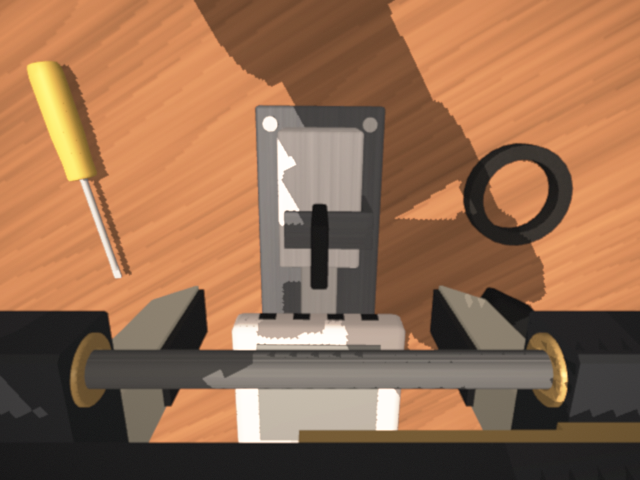

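```bash
python3 -c "
from h import *
import pickle
np.set_printoptions(suppress=True,precision=1)
c=pickle.load(open('w1.pkl','rb'))
a=np.radians(-29.8);u=np.array([np.cos(a),np.sin(a)]);v=np.array([-u[1],u[0]]);b=np.array([556,120])
for s,t,z in [(-19,0,163),(19,0,163),(-19,0,108),(-80,-55,10),(-80,55,10),(-63,-28,103),(-63,28,103)]:
    print(s,t,z,proj('wrist',[[*(b+s*u+t*v),z]],c))
im=cv2.imread('pics/w1.png',0)
for r in (212,225,240,255,270,283): 
    k=np.where(im[r,300:340]<45)[0]+300;print(r,k.min(),k.max())
print(im[195:300:3,319])
"
```

```text
-19 0 163 [[320.7 225.4]]
19 0 163 [[320.4 290.6]]
-19 0 108 [[320.3 202.5]]
-80 -55 10 [[254.1 104.6]]
-80 55 10 [[386.2 104.9]]
-63 -28 103 [[276.6 133.2]]
-63 28 103 [[364.5 133.4]]
212 312 327
225 311 328
240 311 328
255 312 326
270 311 326
283 311 326
[158 157 157  56  19  21  20  20  20  20  21  24  25  25  23  24  24  25
  24  26  24  23  25  24  24  25  23  22  25  23  23  42 144 143 141]
```

The blade sits centred between the fingers, spanning columns 311–327 and rows 204–289, close to where I predicted it. I'll descend around it and partly close.

Emit:
carry_out(moves=[0, 0, 0.05, 0, 0, 0, 1, 0, 0, 0.11, 0, 0, 0, 1, 0, 0, 0.17, 0, 0, 0, 0.8, 0, 0, 0.22, 0, 0, 0, 0.6, 0, 0, 0.249, 0, 0, 0, 0.4, 0, 0, 0.249, 0, 0, 0, 0.4, 0, 0, 0.249, 0, 0, 0, 0.4, 0, 0, 0.249, 0, 0, 0, 0.4])

```text
time: 2.6
tool_pos: [556.1, 121.1, 145.1]
tcp_rot: [3.141, 0.002, 2.624]
contact_force: [0.8, 0.1, 0.3]
grip_width: 48.5
```

```bash
python3 -c "
from h import *
to([556,120,144],60.2)
cv2.imwrite('pics/w2.png',capture('wrist')[:,:,::-1])
cv2.imwrite('pics/s2.png',cv2.resize(capture('side')[130:290,200:420],None,fx=3.5,fy=3.5)[:,:,::-1])"
```

```text
pos [556.1 121.1 145.1] rot [3.1411e+00 1.7000e-03 2.6242e+00] F [0.84 0.06 0.27] M [-0.05 -0.01 -0.  ] w 48.5 t 2.6
shift norm [-0.0012 -0.0024  0.0027]
turn norm [0.0009 0.0033 0.0052]
```

View pics/w2.png

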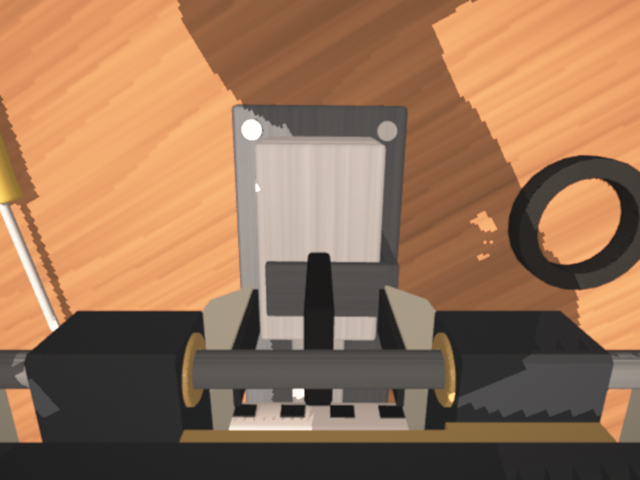

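View pics/s2.png

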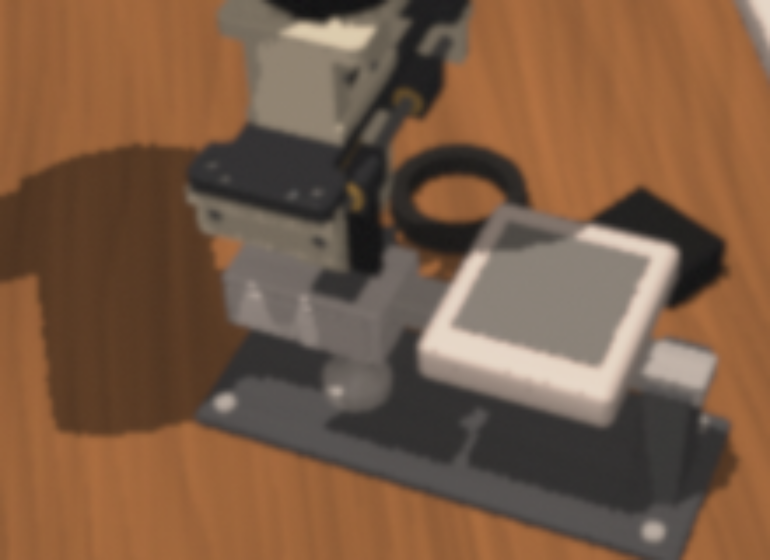

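The wrist view shows the blade at column 318 and the finger pads at 259 and 379, so it is centred and upright. I'm closing the gripper.

Emit:
carry_out(moves=[0, 0, 0.004, 0, 0, 0.005, 0.25, 0, 0, 0.005, 0, 0, 0.005, 0.15, 0, 0, 0.005, 0, 0, 0.005, 0.05, 0, 0, 0.005, 0, 0, 0.005, 0, 0, 0, 0.005, 0, 0, 0.005, 0, 0, 0, 0.005, 0, 0, 0.005, 0, 0, 0, 0.005, 0, 0, 0.005, 0, 0, 0, 0.005, 0, 0, 0.005, 0])

```text
time: 3.5
tool_pos: [555.9, 121.0, 142.9]
tcp_rot: [3.141, 0.002, 2.621]
contact_force: [0.7, 0.5, 0.8]
grip_width: 9.8
```

```bash
python3 -c "
from h import *
to([556,120,144],60.2)
o=get_obs();r=R.from_euler('xyz',o['tcp_rot']);print('F tool',r.inv().apply(o['contact_force']).round(2))
cv2.imwrite('pics/w3.png',capture('wrist')[:,:,::-1])"
```

```text
pos [555.9 121.  142.9] rot [3.1411e+00 1.5000e-03 2.6215e+00] F [0.71 0.46 0.77] M [ 0.1  -0.09 -0.05] w 9.8 t 3.5
shift norm [-0.0014 -0.0021 -0.0027]
turn norm [ 0.0009  0.0029 -0.    ]
F tool [-0.39  0.76 -0.77]
```

View pics/w3.png

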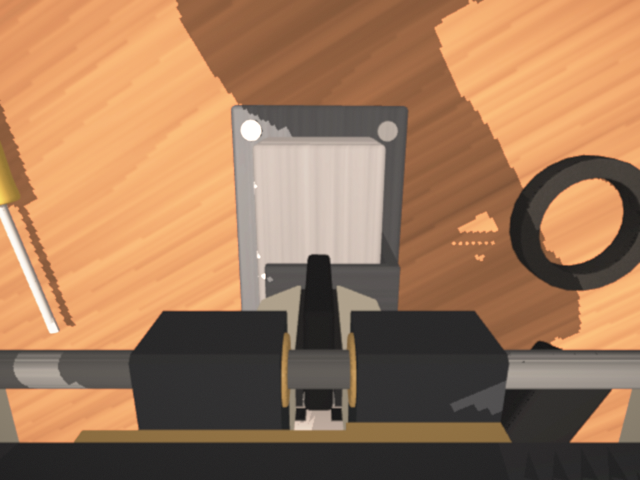

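Gripped: the opening is 9.8 mm, side force is under 1 N and the latch is still shut. Now I'll pull 15 mm along tool +y.

Emit:
carry_out(moves=[0, 0.006, 0, 0, 0, 0, 0, 0, 0.013, 0, 0, 0, 0, 0, 0, 0.02, 0, 0, 0, 0, 0, 0, 0.026, 0, 0, 0, 0, 0, 0, 0.032, 0, 0, 0, 0, 0, 0, 0.037, 0, 0, 0, 0, 0, 0, 0.037, 0, 0, 0, 0, 0, 0, 0.037, 0, 0, 0, 0, 0])

```text
time: 4.35
tool_pos: [562.6, 132.7, 142.7]
tcp_rot: [-3.139, 0.001, 2.622]
contact_force: [-3.4, -8.1, 2.9]
grip_width: 9.7
```

```bash
python3 -c "
from h import *
to([555.9,121,142.9],60.2)
o=get_obs();r=R.from_euler('xyz',o['tcp_rot']);print('F tool',r.inv().apply(o['contact_force']).round(2), 'travel',(o['tool_pos']-[555.9,121,142.9])@[0.497,0.868,0])
cv2.imwrite('pics/w4.png',capture('wrist')[:,:,::-1])
cv2.imwrite('pics/s4.png',cv2.resize(capture('side')[130:290,200:420],None,fx=3.5,fy=3.5)[:,:,::-1])"
```

```text
pos [562.6 132.7 142.7] rot [-3.1387e+00  9.0000e-04  2.6216e+00] F [-3.39 -8.08  2.94] M [-1.65  0.77 -0.18] w 9.7 t 4.35
shift norm [ 0.0001 -0.0337 -0.0003]
turn norm [-0.0056  0.0018  0.0002]
F tool [-1.07 -8.71 -2.91] travel 13.473234630234352
```

View pics/w4.png

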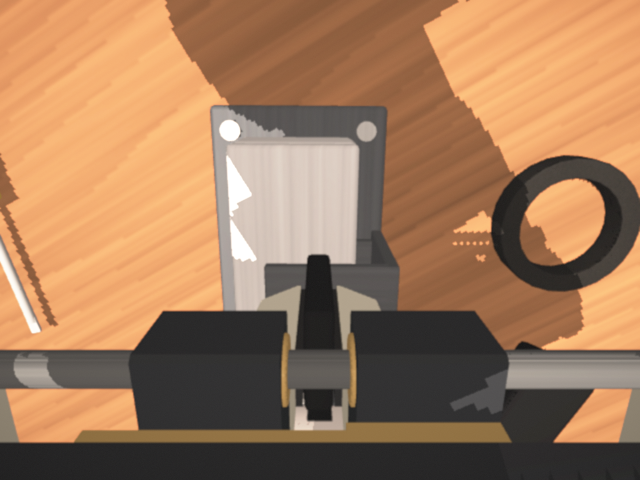

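View pics/s4.png

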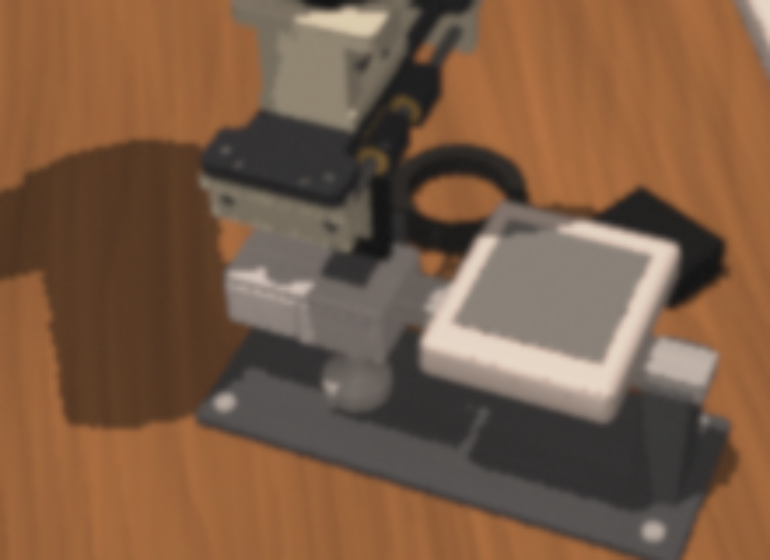

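The latch is about 13.5 mm open and the reaction is 8.7 N, which fits the spring. The coupler is still seated. I'll add a little to offset arm compliance and start the lift.

Emit:
carry_out(moves=[0, 0.004, 0, -0.005, 0, 0, 0, 0, 0.006, 0, -0.005, 0, 0, 0, 0, 0.006, -0.007, -0.005, 0, 0, 0, 0, 0.006, -0.014, -0.005, 0, 0, 0, 0, 0.006, -0.022, -0.005, 0, 0, 0, 0, 0.006, -0.03, -0.005, 0, 0, 0, 0, 0.006, -0.04, -0.005, 0, 0, 0, 0, 0.006, -0.04, -0.005, 0, 0, 0])

```text
time: 5.25
tool_pos: [561.6, 133.6, 157.0]
tcp_rot: [-3.136, -0.004, 2.621]
contact_force: [-5.5, -5.6, -2.2]
grip_width: 10.1
```

```bash
cat > chk.py <<'E'
from h import *
import sys
n=sys.argv[1]
to([562.6,132.7,142.7],60.2)
o=get_obs();r=R.from_euler('xyz',o['tcp_rot']);print('F tool',r.inv().apply(o['contact_force']).round(2), 'travel',(o['tool_pos']-[555.9,121,142.9])@[0.497,0.868,0])
cv2.imwrite(f'pics/w{n}.png',capture('wrist')[:,:,::-1])
cv2.imwrite(f'pics/s{n}.png',cv2.resize(capture('side')[90:290,200:420],None,fx=2.9,fy=2.9)[:,:,::-1])
E
python3 chk.py 5
```

```text
pos [561.6 133.6 157. ] rot [-3.1356 -0.004   2.6213] F [-5.54 -5.65 -2.17] M [-1.39  1.3  -0.1 ] w 10.1 t 5.25
shift norm [-0.0033 -0.0006  0.0358]
turn norm [-0.0114 -0.0077 -0.0004]
F tool [ 1.99 -7.64  2.22] travel 13.795481427855831
```

View pics/w5.png

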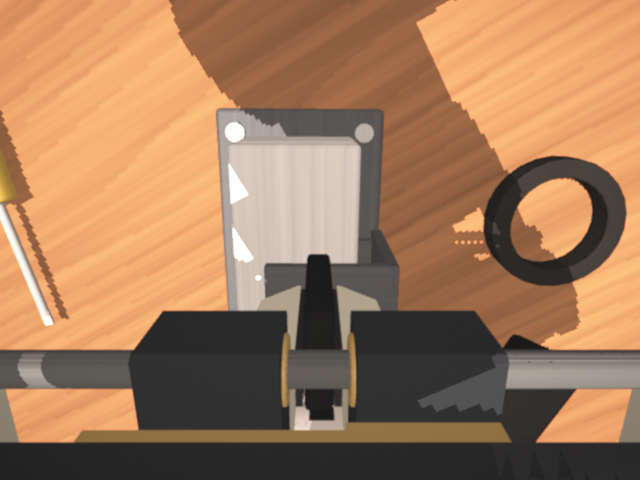

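View pics/s5.png

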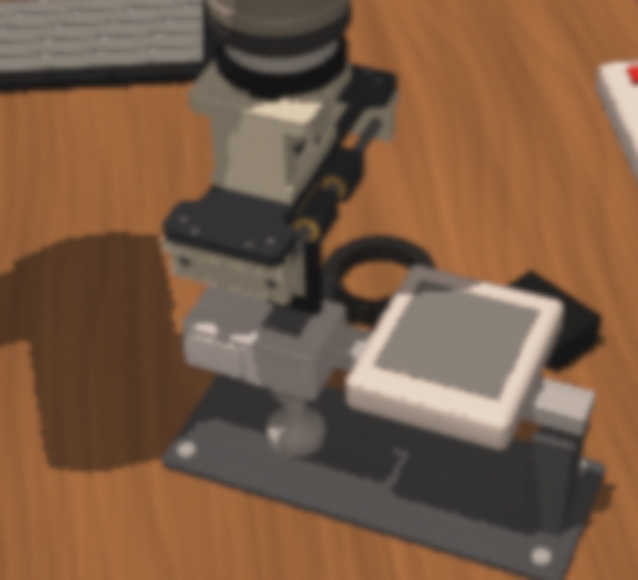

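Emit:
carry_out(moves=[-0.002, 0.006, -0.004, -0.012, -0.008, 0, 0, -0.002, 0.006, -0.012, -0.015, -0.008, 0, 0, -0.002, 0.006, -0.02, -0.015, -0.008, 0, 0, -0.002, 0.006, -0.028, -0.015, -0.008, 0, 0, -0.002, 0.006, -0.036, -0.015, -0.008, 0, 0, -0.002, 0.006, -0.044, -0.015, -0.008, 0, 0, -0.002, 0.006, -0.05, -0.015, -0.008, 0, 0, -0.002, 0.006, -0.05, -0.015, -0.008, 0, 0])

```text
time: 6.15
tool_pos: [563.9, 136.0, 177.2]
tcp_rot: [3.139, 0.001, 2.622]
contact_force: [0.4, -0.0, -6.0]
grip_width: 9.8
```

```bash
python3 chk.py 6
```

```text
pos [563.9 136.  177.2] rot [3.1386e+00 6.0000e-04 2.6217e+00] F [ 0.4  -0.05 -6.04] M [0.11 0.03 0.01] w 9.8 t 6.15
shift norm [-0.0012 -0.0089  0.0863]
turn norm [0.0057 0.0012 0.0004]
F tool [-0.37  0.14  6.04] travel 16.95854878276028
```

View pics/w6.png

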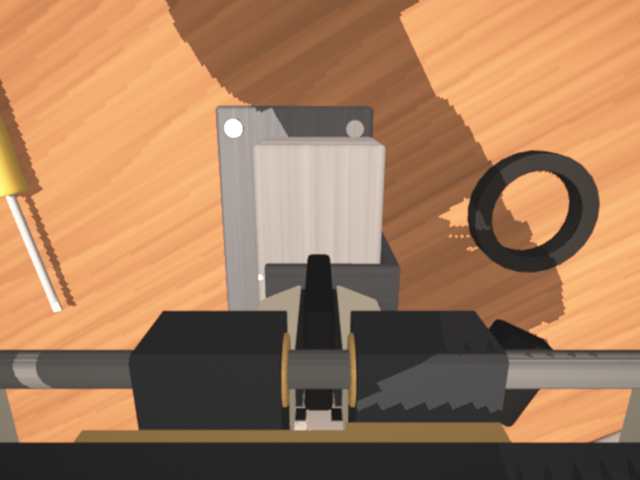

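View pics/s6.png

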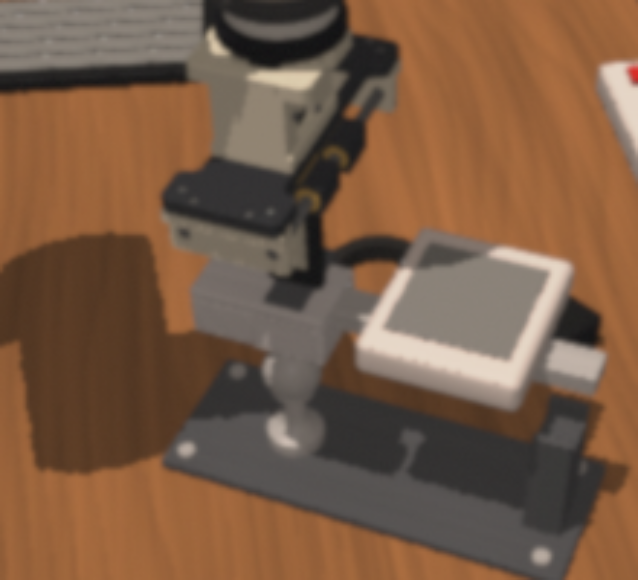

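The coupler came free at about 34 mm and the latch sprang shut. The load is 6 N, just the bracket's weight. I'll go straight up and then re-centre over the mount.

Emit:
carry_out(moves=[0, 0, -0.015, 0.005, 0, 0, 0, 0, 0, -0.04, 0.005, 0, 0, 0, 0, 0, -0.07, 0.005, 0, 0, 0, 0, -0.004, -0.1, 0.005, 0, 0, 0, 0, -0.014, -0.13, 0.005, 0, 0, 0, 0, -0.026, -0.15, 0.005, 0, 0, 0, 0, -0.037, -0.16, 0.005, 0, 0, 0, 0, -0.042, -0.165, 0.005, 0, 0, 0])

```text
time: 7.05
tool_pos: [555.0, 120.5, 243.5]
tcp_rot: [-3.141, 0.001, 2.621]
contact_force: [0.3, 0.5, -5.7]
grip_width: 10.0
```

```bash
sed -i 's/to(\[562.6,132.7,142.7\]/to([555.9,121,242.9]/' chk.py; python3 chk.py 7
```

```text
pos [555.  120.5 243.5] rot [-3.1414e+00  6.0000e-04  2.6212e+00] F [ 0.27  0.49 -5.73] M [0.04 0.03 0.02] w 10.0 t 7.05
shift norm [-0.0013  0.0023  0.0015]
turn norm [-0.0003  0.0012 -0.0006]
F tool [0.01 0.56 5.73] travel -0.9331332340402341
```

View pics/s7.png

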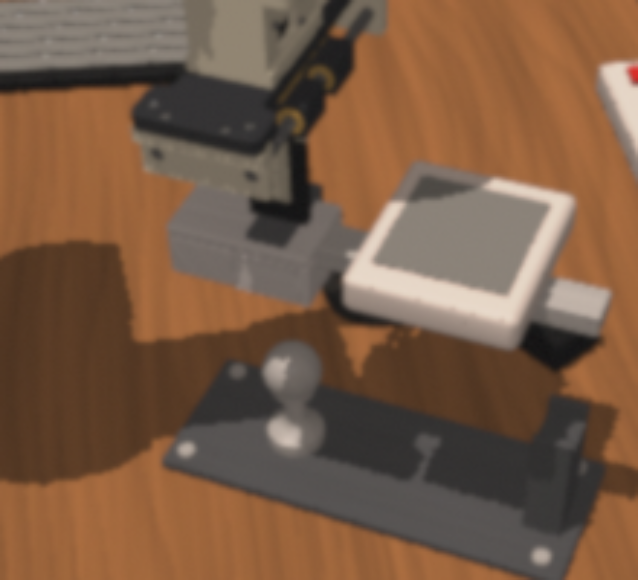

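The bracket hangs clear above the ball with the tail free of the saddle. I'll settle for one call, then check level and drift.

Emit:
carry_out(moves=[0, 0.002, 0, 0, 0, 0, 0, 0, 0.002, 0, 0, 0, 0, 0, 0, 0.002, 0, 0, 0, 0, 0, 0, 0.002, 0, 0, 0, 0, 0, 0, 0.002, 0, 0, 0, 0, 0, 0, 0.002, 0, 0, 0, 0, 0, 0, 0.002, 0, 0, 0, 0, 0, 0, 0.002, 0, 0, 0, 0, 0])

```text
time: 7.95
tool_pos: [555.4, 121.4, 243.0]
tcp_rot: [-3.141, 0.0, 2.621]
contact_force: [0.4, -0.7, -5.9]
grip_width: 9.8
```

```bash
python3 chk.py 8; python3 -c "
from h import *
s=capture('side')[:,:,::-1];t=capture('top')[:,:,::-1]
cv2.imwrite('pics/s9.png',s);cv2.imwrite('pics/t9.png',t)
cv2.imwrite('pics/s9z.png',cv2.resize(s[135:215,300:410],None,fx=7,fy=7,interpolation=cv2.INTER_CUBIC))
cv2.imwrite('pics/t9z.png',cv2.resize(t[140:300,200:420],None,fx=3.5,fy=3.5,interpolation=cv2.INTER_CUBIC))"
```

```text
pos [555.4 121.4 243. ] rot [-3.1412e+00  1.0000e-04  2.6212e+00] F [ 0.35 -0.66 -5.92] M [-0.02  0.09  0.02] w 9.8 t 7.95
shift norm [-0.0016 -0.0002  0.0002]
turn norm [-0.0007  0.0002 -0.0005]
F tool [-0.63 -0.4   5.92] travel 0.078031022169553
```

View pics/s9z.png

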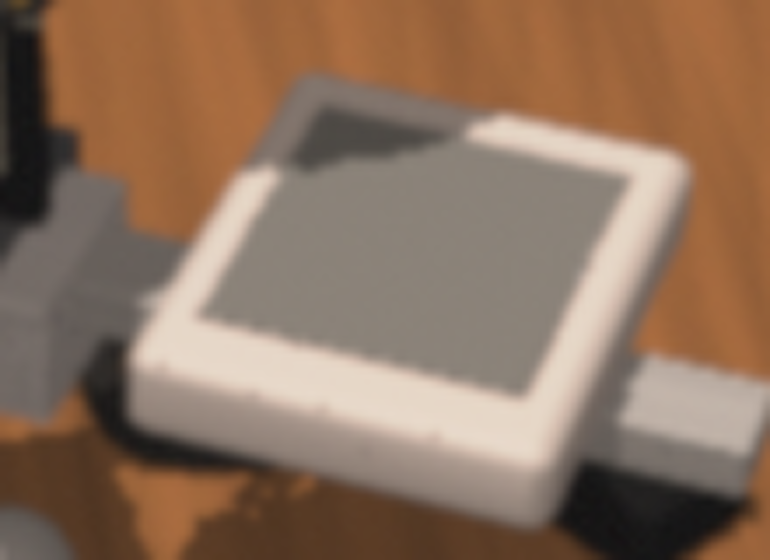

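View pics/t9z.png

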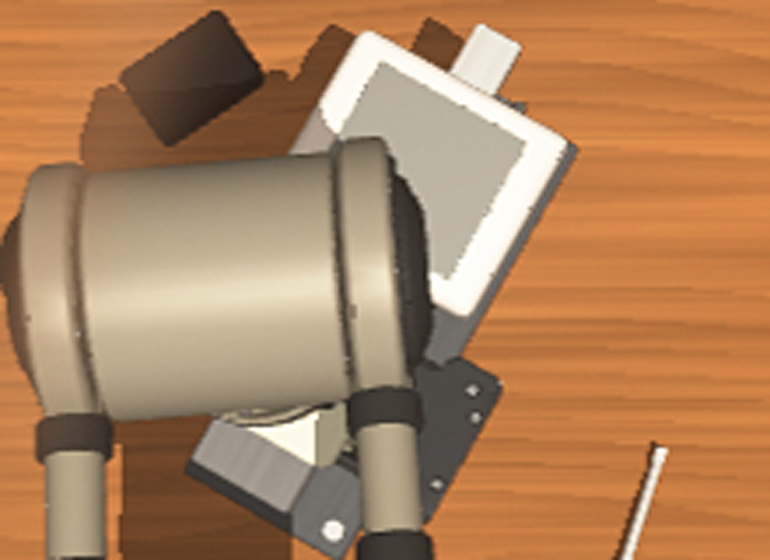

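View pics/w8.png

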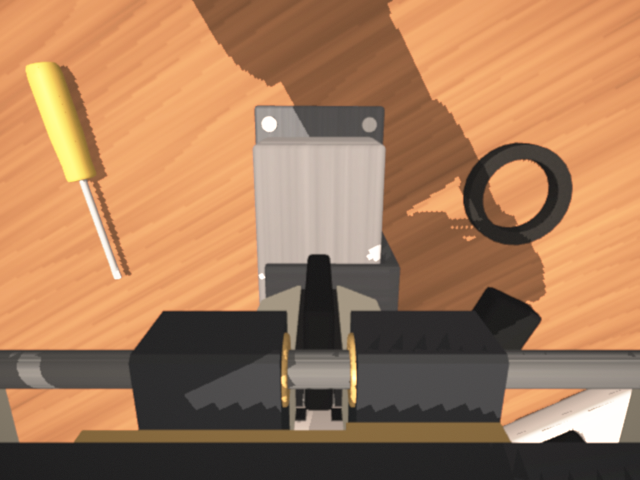

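```bash
python3 -c "
from h import *
np.set_printoptions(suppress=True,precision=1)
S=lambda p:np.array(p)/7+[300,135]-.43
T=lambda p:np.array(p)/3.5+[200,140]-.36
s=S([(630,178),(525,395),(195,318)]);t=T([(380,62),(525,140),(447,280)])
a,d=ray('side',s);b,e=ray('top',t)
P=[]
for i in range(3):
    k=np.linalg.lstsq(np.c_[d[i],-e[i]],b-a,rcond=None)[0];p,q=a+k[0]*d[i],b+k[1]*e[i];print((p+q)/2,np.linalg.norm(p-q));P.append((p+q)/2)
P=np.array(P);n=np.cross(P[0]-P[1],P[2]-P[1]);n/=np.linalg.norm(n);print(n,'tilt',np.degrees(np.arccos(abs(n[2]))))
o=get_obs();print(o['time'],np.abs(o['dq']).max(),o['tool_pos'])
"
python3 - <<'E'
import cv2
# rows/cols of coupler top edge before/after in wrist image
for n in(3,8):
    im=cv2.imread(f'pics/w{n}.png',0);print(n,[ [int(v) for v in im[132:150,c]] for c in (290,350)])
E
```

```text
[710.3  80.6 227. ] 3.087499013483263
[669.6   8.4 226.5] 1.5140230142222848
[599.5  47.5 226. ] 1.5484537254032595
[-0. -0.  1.] tilt 0.5041710392659192
8.15 0.0024911339290457205 [555.4 121.3 243. ]
3 [[98, 115, 137, 148, 156, 158, 158, 158, 160, 167, 175, 169, 168, 179, 191, 196, 198, 201], [85, 84, 85, 87, 105, 139, 155, 158, 159, 167, 176, 176, 173, 184, 195, 197, 199, 201]]
8 [[156, 156, 157, 157, 154, 150, 148, 147, 151, 157, 164, 159, 157, 169, 180, 185, 187, 188], [80, 80, 80, 82, 99, 131, 146, 148, 150, 158, 166, 166, 162, 172, 182, 186, 187, 190]]
```

AP top measures 226–227 mm against 227 expected (100 mm above seat). Tilt is about 0.5°, within measurement error, and nothing is moving. Handing in.

```bash
python3 -c "
from plant import *
print(close_job())"
```

```text
the job is handed in; nothing more can be done
None
```

The bracket is off its mount and held level about 100 mm above its seat, over the mount, and I handed the job in at about 8.2 s, still holding it.

**What I did:** I gripped the latch blade and pulled it about 13.5 mm open against a reaction of 8.7 N, with the bracket still seated. I then lifted it straight up. The coupler came off the ball at roughly 34 mm and the latch sprang shut. From there I raised the bracket to 100 mm and re-centred it over the mount.

**Last checks:**
- **Height:** triangulating the access point's screen puts it at z = 226–227 mm, against the 227 mm expected.
- **Level:** tilt came out at about 0.5°, which is within measurement error. The wrist view shows the bracket has not rotated in the grip.
- **Position:** the tool is within 1 mm of where it gripped the blade, plus 100 mm in height.
- **Holding:** the load is 5.9 N, the weight of the bracket, and the grip opening is 9.8 mm. The arm was still, with joint speeds below 0.003 rad/s.
- **Bystanders:** the tape, adapter and screwdriver look where they were; I judged this by eye from the pictures.

**Disagreements:** the top and side cameras differed by 1–4 mm while I located the mount. I settled it with the wrist view, where the blade was centred between the fingers. The two views missed each other by 1.5–3 mm in the final triangulation.

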